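Pin back the belt tensioner of a bottle-roller drive

TASK

The drive belt of this bottle roller is off for replacement: pin the sprung belt tensioner back so that a new belt can be slipped on. Take the flat-handled locking pin from its stowage boss, put it down into the eye on the tension wheel's rim, use it to swing the wheel round against its spring until the wheel meets its end stop, and there press the pin fully home through the eye into the lock hole in the deck, so that it holds the wheel back when you let go. Leave the T-handled box spanner and the other things on the bench as they are.

Things in the scene. Friction and masses are not known exactly. Their poses are not given: they have to be found in the camera images.
- drive_unit: Fixed open drive: grey deck 170 (x) x 270 mm (y), top 40 mm above the worktop. Origin on the worktop on the tension wheel's axis; z up, -x side towards the robot, yaw up to 0.3. On the deck, mm: stowage bosses (sockets 27 across, tops 14 above the deck) at (-50, 108) and (-50, -108), pin in one, box spanner in the other; toothed pulleys at (43, -90) and (45, 85), tops 80 above the worktop.
- tension_wheel (a joint): Angle of the sprung tension wheel, rad: 0 at rest, grows counter-clockwise seen from above, 0.90 at its end stop. Its spring drives it back to 0 with 5 N (at 0) to 8 N (at 0.90) at the eye. Dark disc 92 mm across, 14 thick, 4 above the deck, carrying a white idler roller 34 across, its top 87 above the worktop, and an eye on its rim on the robot's side.
- wheel_eye (a point): Centre of the top face of the eye on the wheel's rim: a bright upright ring 32 mm across with a 16 mm bore right through, 14 mm deep, 60 mm from the wheel's axis; top 58, underside 44 mm above the worktop. Its bearing in the unit's frame (counter-clockwise from x) is 150 degrees at rest, 201.6 at the end stop.
- lock_hole (a point): Centre of the lock hole's mouth, at deck height (40 mm above the worktop): bore 14.5 mm, chamfered, 28 deep, 60 mm from the wheel's axis, bearing 202.9 degrees in the unit's frame. With the wheel at its end stop the eye lies over it: a pin in the eye that pushes the wheel against the stop stands within 1.5 mm of the hole's centre.
- lock_pin: Locking pin, loose, 85 mm long, 90 g. Origin at its tip, z up to the handle. Steel shank 12 mm across, 40 long, last 6 mm tapered; flange 24 across at 40 to 45; flat black handle 50 wide (x), 14 thick (y), 49 to 85 above the tip: grip across the thickness. Stowed upright, tip 14 above the worktop, yaw within 0.4 rad of the unit's. Home: flange on the eye, tip 22 below the deck's top.
- box_spanner: T-handled box spanner, loose, all bright steel, 92 mm long, with a thin round cross-bar 63 mm long along its x, stowed upright in the other boss, top 106 mm above the worktop. Origin at its tip, z up. Not to be disturbed.
- bottle_pbs: White bottle with a blue cap, 56 mm across, 120 mm tall, loose, at the right front of the unit. Origin under its centre. Bystander.
There are look-alikes about, which are no part of the job. There is more than one size of the lock_pin; the one meant has the size given above.

How it is judged:
On the way, in this order (a step that is already met when the one before it is completed fails the run):
1. the locking pin is drawn out of its stowage boss (z of lock_pin in the frame of drive_unit above 0.05 m), for 0.1 s.
2. the tension wheel is swung round to its end stop (value of joint tension_wheel above 0.8 rad), for 0.1 s.
At the end, for the whole second after the job is handed in: The pin stands upright (within 0.2 rad) through the wheel's eye in the lock hole, its tip at least 17 mm below the deck's top (22 mm is fully home) and within 6 mm of the hole's axis and 10 mm of the eye's, and holds the wheel at more than 0.75 rad, all at rest and let go (value of joint tension_wheel above 0.75 rad and velocity of joint tension_wheel below 0.05 rad/s and z of lock_pin in the frame of lock_hole below -0.017 m and horizontal distance between lock_pin and lock_hole below 0.006 m and horizontal distance between lock_pin and wheel_eye below 0.01 m and angle between lock_pin's own z axis and vertical below 0.2 rad and linear speed of lock_pin below 0.02 m/s); the robot touches nothing.
It fails at once if the box spanner is moved by more than 25 mm (distance of box_spanner from where it was at the start of the episode above 0.025 m).
It fails at once if the bottle is moved by more than 25 mm (distance of bottle_pbs from where it was at the start of the episode above 0.025 m).
It also fails if it takes over 45 s, if anything falls off the work surface, if the arm or the gripper's body presses on something with over 40 N, if the wrist force passes 120 N, or if a joint passes its speed limit or range.

ROBOT

A 6-joint arm with a two-finger parallel gripper is mounted at the origin on a cart in front of the work surface, level with it; the furniture and walls round the work are solid. World frame = base frame: x ahead of the robot, y to its left, z up, the work surface at z = 0. Lengths are in m, angles in rad, forces in N, time in s.
With the tool pointing down it reaches from about 0.35 to 0.975 m from the base axis. Payload 4.9 kg.
Tool frame: the origin (TCP) lies on the centre line of the jaws, within the pads' length; the fingertips stand manip.tip_reach ahead of it and the grasp point (between the pads) is the TCP (manip.tip_reach is the distance from the TCP to the fingertips, in m); z points along the fingers, y is the line along which they close (so a half turn about z gives the same grasp; the last joint's range is limited). The gripper opens to 85 mm and grips with 20 to 120 N. Pads are 22 mm wide; open, the fingers measure 114 mm over their backs; the gripper's body (76 mm by 85 mm) begins 54 mm behind the grasp point. The pads swing forward as they close: fully open they stand 13 mm farther back than shut.
Start: joints at [1.142, 0.053, 1.613, -0, 1.476, -0.119], TCP at [0.191, 0.595, 0.25] pointing down, gripper open.
Joint ranges: [-3.01, 3.01], [-1.01, 2.22], [0.06, 2.58], [-1.02, 4.17], [0.09, 2.62], [-3.14, 3.14]. Speed limits (rad/s): [2.57, 2.57, 3.14, 3.14, 3.14, 3.14].

INTERFACE

Orientations are given as a unit quaternion [w, x, y, z].
In Python, from plant import manip gives the robot as it stands. The module is installed in compiled form; this text tells all that it offers.
- The arm moves only by the tool move_arm, never from a script. Its argument "rows" is a list of rows, each a list of 7 numbers: the shift along the tool's x, y, z in cm, then the turn, a rotation vector about the tool's x, y, z in degrees, then the opening, from -1 (shut) to 1 (fully open). In form: [[tx, ty, tz, ax, ay, az, jaw], ...]. A call has 1 to 20 rows; each row shifts and turns the commanded pose from where the row before left it, along the tool's axes as they then stand; what a row does not reach is not made up. A row lasts 1/12 s, in which the tool goes at most 41.7 mm and 7.16 degrees, less where a joint would pass 70% of its speed; a pose out of reach is approached as far as the arm can. A call is refused whole if a number of a shift passes 4.17 or a number of a turn 7.16, either way. A call with a gripper value outside its range is refused whole. The fingers move at their own pace and stop on an object; the grip force is fixed at half the most. Time passes only in rows, so rows that do not move let the fingers close. It gives the time, the measured TCP pose, the force, the opening and the grip force at its end, in the units of the state.
- manip.state(): the state, without advancing time (a new reading comes with each control period).
- manip.grab_frame(name): name is "scene" or "top" or "wrist"; returns a dict with "img" (400x640x3 uint8, blue, green, red), "mtx" (3x3 intrinsics, pixels), "R" (3x3) and "t" (3): a world point X has camera coordinates R X + t. Camera axes: x right, y down, z forward; pixel columns grow to the right and rows downward; lengths in m; the calibration is good to about 2 mm. The wrist camera is an equidistant fisheye: a pixel r from the principal point sees the ray r / f radians off the axis. A picture is of the moment at which its call begins. There is no depth.
- manip.job_done(): hands the job in; it is judged then, once.
The state is a dict: "time": time; "joint_pos": joint angles; "joint_vel": joint speeds; "joint_efforts": joint torques, N m; "tool_pos": TCP position; "tool_rot": TCP orientation; "contact_force": force on the tool from outside, world axes, zero at the start; "ft_torque": the same for the moment, N m; "gripper_width": opening from 0.0 (shut) to 1.0 (fully open); "grasp_force": force on a finger pad.
Only numpy, scipy, OpenCV 4.12 (cv2) and the standard library are available. Lean on these libraries where they do the work, as an engineer would, in place of code of your own. Each camera call takes 0.05 s, during which the arm holds its last target. There are 200 camera calls.

## Working session

There is one attempt and no reset: what is moved stays moved. The work goes in short steps, Python scripts to look and compute and a tool call to move; the robot and the scene stay as the last step left them, time stands still between calls to the robot, and variables do not carry over. Pictures are saved under pics/ and viewed, at most 10 in all, crops included, and the job is handed in when it is done.

Besides the shell and the picture viewer there is one more tool, called after ">>>" as name([rows], argument=value, ...), one row to a line, values as JSON. move_arm: Moves the arm, as the interface text tells. Its arguments: {"type":"object","properties":{"rows":{"type":"array","items":{"type":"array","items":{"type":"number"}}}},"required":["rows"]}

```bash
mkdir -p pics; cat > h.py <<'E'
import numpy as np, cv2, pickle
from plant import manip
def grab(n,fn):
    f=manip.grab_frame(n); cv2.imwrite('pics/%s.png'%fn,f['img']); pickle.dump(f,open('pics/%s.pkl'%fn,'wb')); return f
def load(fn): return pickle.load(open('pics/%s.pkl'%fn,'rb'))
def ray(f,px,fish=False):
    K=f['mtx'];x=(px[0]-K[0,2])/K[0,0];y=(px[1]-K[1,2])/K[1,1]
    if fish:
        r=np.hypot(x,y);d=np.array([x/r*np.sin(r),y/r*np.sin(r),np.cos(r)]) if r>1e-9 else np.array([0,0,1.])
    else: d=np.array([x,y,1.])
    return -f['R'].T@f['t'], f['R'].T@d
def atz(f,px,z,fish=False):
    c,d=ray(f,px,fish); return c+d*(z-c[2])/d[2]
def proj(f,X,fish=False):
    p=f['R']@np.array(X)+f['t'];K=f['mtx']
    if fish:
        s=np.hypot(p[0],p[1]);th=np.arctan2(s,p[2]);q=p[:2]/s*th
    else: q=p[:2]/p[2]
    return np.array([K[0,0]*q[0]+K[0,2],K[1,1]*q[1]+K[1,2]])
E
python3 - <<'E'
from h import *
np.set_printoptions(precision=4,suppress=True)
a=grab('top','top1');b=grab('scene','sc1')
s=manip.state();print(s['tool_pos'],s['tool_rot'],s['time'],manip.tip_reach)
for f in(a,b): print(-f['R'].T@f['t'],f['mtx'][0])
E
```

```text
[0.1903 0.5948 0.2492] [-0.0003  0.1543  0.988  -0.0009] 0.1 0.019
[ 0.407  -0.1201  1.0036] [397.9284   0.     325.1215]
[ 0.0973 -0.5936  0.8164] [384.3064   0.     316.7934]
```

View pics/top1.png

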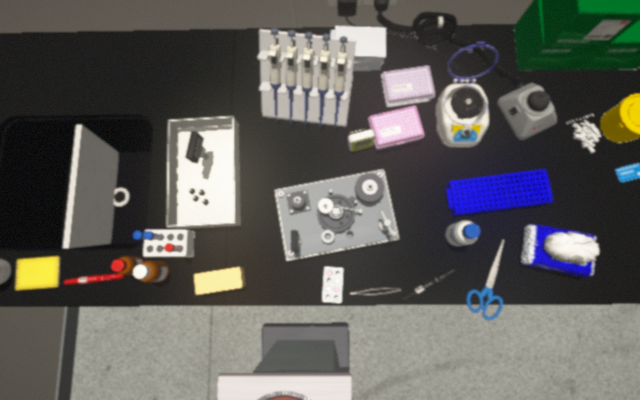

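View pics/sc1.png

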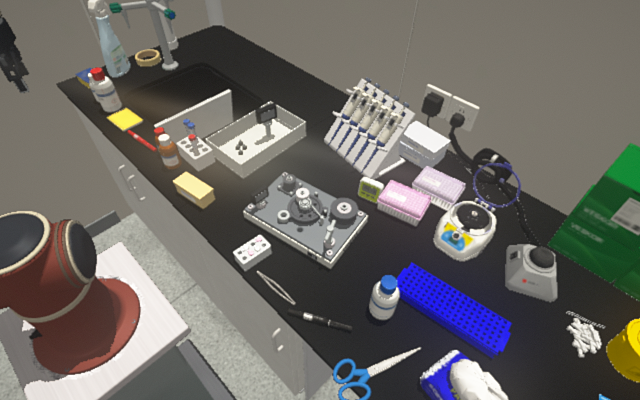

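The top view shows the unit centred near (336,215). Black-handled pin candidates are (293,242) in the left boss and (195,148) and (208,160) in the white tray. The bright spanner is at (385,225) and the eye at about (327,237). I choose the one in the boss and will check it in a crop.

```bash
python3 - <<'E'
from h import *
f=load('top1');g=load('sc1')
c=cv2.resize(f['img'][165:265,265:405],None,fx=5,fy=5,interpolation=cv2.INTER_CUBIC)
cv2.imwrite('pics/c1.png',c)
c=cv2.resize(g['img'][165:270,238:373],None,fx=5.5,fy=5.5,interpolation=cv2.INTER_CUBIC)
cv2.imwrite('pics/c2.png',c)
E
```

```text
(no output)
```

View pics/c1.png

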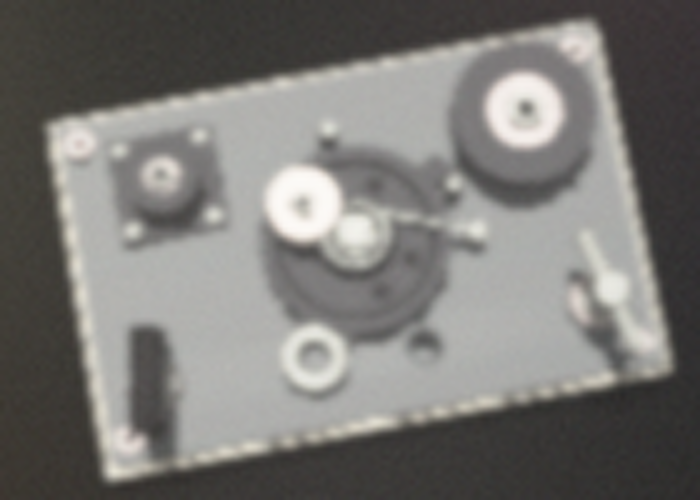

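View pics/c2.png

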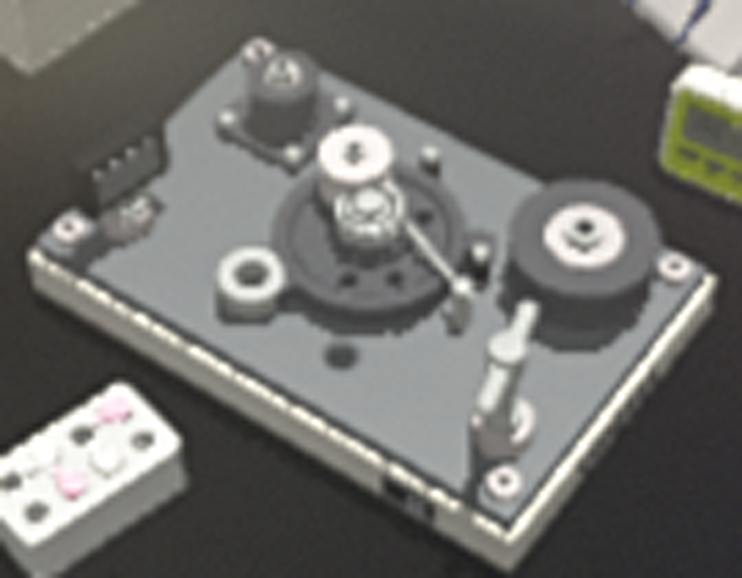

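```bash
python3 - <<'E'
from h import *
from scipy.optimize import least_squares
np.set_printoptions(precision=4,suppress=True)
f=load('top1');g=load('sc1')
T=lambda c:((c[0]+.5)/5-.5+265,(c[1]+.5)/5-.5+165)
S=lambda c:((c[0]+.5)/5.5-.5+238,(c[1]+.5)/5.5-.5+165)
p=lambda b:(.06*np.cos(np.radians(b)),.06*np.sin(np.radians(b)))
M={'eye':(*p(150),.058),'hole':(*p(202.9),.04),'pb':(.043,-.09,.08),'ps':(.045,.085,.08)}
ot={'eye':(315,357),'hole':(426,344),'pb':(524,110),'ps':(161,174)}
os_={'eye':(252,270),'hole':(342,356),'pb':(585,236),'ps':(283,72)}
for k in M: print(k,atz(f,T(ot[k]),M[k][2]),atz(g,S(os_[k]),M[k][2]))
def W(m,v): c,s=np.cos(v[2]),np.sin(v[2]); return (v[0]+c*m[0]-s*m[1],v[1]+s*m[0]+c*m[1],m[2])
def res(v): return np.concatenate([np.r_[proj(f,W(M[k],v))-T(ot[k]),proj(g,W(M[k],v))-S(os_[k])] for k in M])
r=least_squares(res,[.42,-.15,0.1]);print(r.x,r.fun.reshape(-1,4))
v=r.x
for m in [(-.05,.108,.054),(-.05,.108,.099),(-.05,-.108,.106),(0,0,.04)]: print(W(m,v))
for c in[(47,122),(597,20),(673,372),(108,480)]: 
  P=atz(f,T(c),.04)[:2]-v[:2]; cc,s=np.cos(v[2]),np.sin(v[2]); print('corner',cc*P[0]+s*P[1],-s*P[0]+cc*P[1])
# handle top in top crop: ends
for c in[(148,328),(168,455),(131,380),(175,380)]: print('h',atz(f,T(c),.099))
for c in[(95,200),(160,150),(92,170),(152,128)]: print('hs',atz(g,S(c),.099))
E
```

```text
eye [ 0.4744 -0.107   0.058 ] [ 0.4762 -0.1045  0.058 ]
hole [ 0.4815 -0.1604  0.04  ] [ 0.481  -0.1593  0.04  ]
pb [ 0.5883 -0.2069  0.08  ] [ 0.5864 -0.2096  0.08  ]
ps [ 0.5594 -0.0354  0.08  ] [ 0.5582 -0.0365  0.08  ]
[ 0.5306 -0.127   0.1775] [[-0.1772  0.1069 -0.0514  0.9062]
 [-0.296   0.5072 -0.0924  0.2359]
 [ 0.462  -0.2037  0.1531 -0.8863]
 [-0.0198 -0.2146  0.1697 -0.5192]]
(np.float64(0.4622953103020073), np.float64(-0.029488311737912942), 0.054)
(np.float64(0.4622953103020073), np.float64(-0.029488311737912942), 0.099)
(np.float64(0.5004258969106063), np.float64(-0.2420960688044982), 0.106)
(np.float64(0.5305753621865349), np.float64(-0.12696566559328915), 0.04)
corner 0.08780860419461604 0.13852192344213599
corner 0.08761373344069197 -0.13859902695027218
corner -0.08923394805589395 -0.13822832254965642
corner -0.08995359334868855 0.1377824593927565
h [ 0.4852 -0.0317  0.099 ]
h [ 0.428  -0.0411  0.099 ]
h [ 0.4617 -0.0241  0.099 ]
h [ 0.4616 -0.0441  0.099 ]
hs [ 0.4323 -0.0515  0.099 ]
hs [ 0.4726 -0.0486  0.099 ]
hs [ 0.4427 -0.0365  0.099 ]
hs [ 0.4788 -0.0354  0.099 ]
```

>>> move_arm([
  [-2.5, -2.8, 0, 0, 0, 0, 1],
  [-2.5, -2.8, 0, 0, 0, 0, 1],
  [-2.5, -2.8, 0, 0, 0, 0, 1],
  [-2.5, -2.8, 0, 0, 0, 0, 1],
  [-2.5, -2.8, 0, 0, 0, 0, 1],
  [-2.5, -2.8, 0, 0, 0, 0, 1],
  [-2.5, -2.8, 0, 0, 0, 0, 1],
  [-2.5, -2.8, 0, 0, 0, 0, 1],
  [-2.5, -2.8, 0, 0, 0, 0, 1],
  [-2.5, -2.8, 0, 0, 0, 0, 1],
  [-2.5, -2.8, 0, 0, 0, 0, 1],
  [-2.5, -2.8, 0, 0, 0, 0, 1],
  [-2.5, -2.8, 0, 0, 0, 0, 1],
  [-2.5, -2.8, 0, 0, 0, 0, 1],
  [-2.5, -2.8, 0, 0, 0, 0, 1],
  [-2.5, -2.8, 0, 0, 0, 0, 1],
  [-2.5, -2.8, 0.5, 0, 0, -6, 1],
  [-2.5, -2.8, 0.5, 0, 0, -6, 1],
  [0, 0, 0.5, 0, 0, -6, 1],
  [0, 0, 0, 0, 0, 0, 1],
])

```text
time: 1.77
tool_pos: [0.4685, -0.0217, 0.2334]
tool_rot: [-0.002, -0.001, 1.0, 0.0]
contact_force: [-0.7, -0.3, -0.0]
gripper_width: 1.004
grasp_force: 0.0
```

```bash
python3 - <<'E'
from h import *
np.set_printoptions(precision=4,suppress=True)
a=grab('wrist','w1')
s=manip.state();print(s['tool_pos'],s['tool_rot'],s['time'],s['contact_force'])
print(-a['R'].T@a['t'],a['R'],a['mtx'])
for P in [(.4623,-.0295,.099),(.4813,-.16,.04),(.475,-.106,.058)]: print(proj(a,P,True))
E
```

```text
[ 0.4684 -0.0207  0.234 ] [-0.0014 -0.0002  1.      0.0004] 1.8167 [0.0735 0.3837 0.9416]
[ 0.3936 -0.022   0.3573] [[-0.0017  1.      0.0005]
 [ 0.9563  0.0015  0.2925]
 [ 0.2925  0.0009 -0.9563]] [[309.7069   0.     319.4624]
 [  0.     309.7069 203.8743]
 [  0.       0.       1.    ]]
[310.5398 192.4636]
[196.2635 195.7419]
[237.2993 194.309 ]
```

View pics/w1.png

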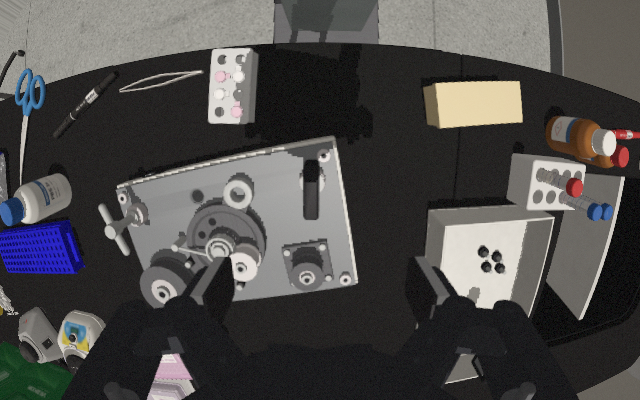

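The wrist view shows the pin's handle at (311,188) with its long side near image-vertical. The eye at (238,193) and hole at (197,196) match the fitted pose within 1 px.

```bash
python3 - <<'E'
from h import *
a=load('w1')
cv2.imwrite('pics/c3.png',cv2.resize(a['img'][140:230,260:360],None,fx=6.5,fy=6.5,interpolation=cv2.INTER_CUBIC))
E
```

```text
(no output)
```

View pics/c3.png

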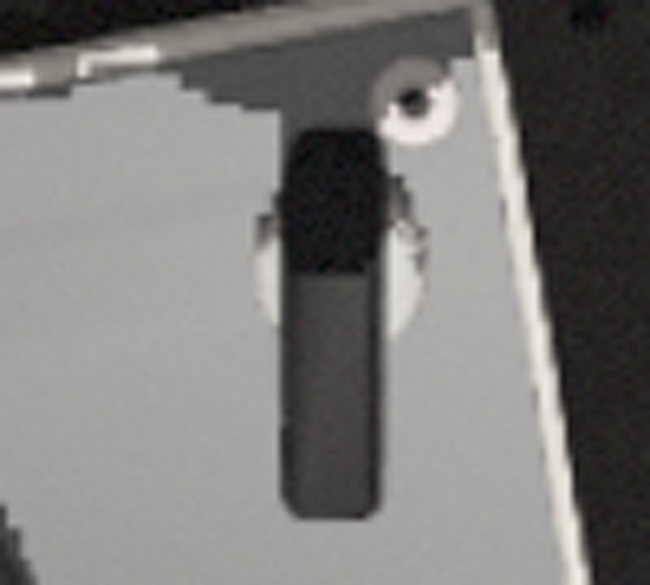

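```bash
python3 - <<'E'
from h import *
np.set_printoptions(precision=4,suppress=True)
a=load('w1');T=lambda c:((c[0]+.5)/6.5-.5+260,(c[1]+.5)/6.5-.5+140)
for c in[(334,130),(336,272),(332,518),(283,450),(382,450),(284,300),(384,300)]: print(c,atz(a,T(c),.099,True))
# predicted corners for pin at boss, yaw t
for t in(-.1,0,.1):
  for z in(.099,.063):
    q=[proj(a,(.4623+np.cos(t)*u-np.sin(t)*w,-.0295+np.sin(t)*u+np.cos(t)*w,z),True) for u,w in((-.025,.007),(-.025,-.007),(.025,.007),(.025,-.007))]
    print(t,z,((np.array(q)-[260,140]+.5)*6.5-.5).round().tolist())
E
```

```text
(334, 130) [ 0.4336 -0.029   0.099 ]
(336, 272) [ 0.4525 -0.0288  0.099 ]
(332, 518) [ 0.4869 -0.0296  0.099 ]
(283, 450) [ 0.4771 -0.0361  0.099 ]
(382, 450) [ 0.4771 -0.0228  0.099 ]
(284, 300) [ 0.4563 -0.0357  0.099 ]
(384, 300) [ 0.4563 -0.0225  0.099 ]
-0.1 0.099 [[403.0, 164.0], [296.0, 154.0], [365.0, 525.0], [263.0, 515.0]]
-0.1 0.063 [[401.0, 123.0], [307.0, 113.0], [368.0, 445.0], [277.0, 436.0]]
0 0.099 [[384.0, 158.0], [276.0, 158.0], [384.0, 521.0], [281.0, 521.0]]
0 0.063 [[385.0, 117.0], [290.0, 117.0], [384.0, 441.0], [293.0, 441.0]]
0.1 0.099 [[365.0, 154.0], [258.0, 164.0], [402.0, 515.0], [300.0, 525.0]]
0.1 0.063 [[367.0, 113.0], [273.0, 123.0], [400.0, 436.0], [310.0, 444.0]]
```

>>> move_arm([
  [0.65, -0.8, 2, 0, 0, 0, 0.2],
  [0, 0, 3, 0, 0, 0, 0.2],
  [0, 0, 3, 0, 0, 0, 0.2],
  [0, 0, 3, 0, 0, 0, 0.2],
  [0, 0, 2.2, 0, 0, 0, 0.2],
  [0, 0, 1.5, 0, 0, 0, 0.2],
  [0, 0, 0.4, 0, 0, 0, 0.2],
  [0, 0, 0, 0, 0, 0, 0.2],
  [0, 0, 0, 0, 0, 0, 0.2],
])

```text
time: 2.57
tool_pos: [0.463, -0.0277, 0.0854]
tool_rot: [0.001, -0.002, 1.0, -0.0]
contact_force: [0.7, 0.2, 0.0]
gripper_width: 0.597
grasp_force: 0.0
```

>>> move_arm([
  [0, -0.1, 0.2, 0, 0, 0, 0.2],
  [0, 0, 0, 0, 0, 0, -1],
  [0, 0, 0, 0, 0, 0, -1],
  [0, 0, 0, 0, 0, 0, -1],
  [0, 0, 0, 0, 0, 0, -1],
  [0, 0, 0, 0, 0, 0, -1],
  [0, 0, 0, 0, 0, 0, -1],
])

```text
time: 3.15
tool_pos: [0.4631, -0.0294, 0.0832]
tool_rot: [0.001, -0.002, 1.0, -0.0]
contact_force: [-0.6, 0.8, 5.6]
gripper_width: 0.156
grasp_force: 58.5
```

>>> move_arm([
  [0, 0, -0.5, 0, 0, 0, -1],
  [0, 0, -1, 0, 0, 0, -1],
  [0, 0, -1, 0, 0, 0, -1],
  [0, 0, -1, 0, 0, 0, -1],
  [0, 0, -1, 0, 0, 0, -1],
  [0, 0, -1, 0, 0, 0, -1],
  [0, 0, -0.7, 0, 0, 0, -1],
  [0, 0, 0, 0, 0, 0, -1],
  [0, 0, 0, 0, 0, 0, -1],
])

```text
time: 3.9
tool_pos: [0.4628, -0.0293, 0.1449]
tool_rot: [0.001, -0.002, 1.0, -0.0]
contact_force: [-0.0, -0.0, -0.8]
gripper_width: 0.158
grasp_force: 58.9
```

```bash
python3 - <<'E'
from h import *
np.set_printoptions(precision=4,suppress=True)
a=grab('wrist','w2');b=grab('scene','sc2')
P=[]
for i in range(6): s=manip.state();P.append(s['tool_pos'])
print(P[0],s['tool_rot'],s['time'],s['contact_force'])
x,y,z=P[0]
for fr,fi in((a,True),(b,False)):
  for q in[(x,y,z+.018),(x,y,z-.067),(.475,-.106,.058)]: print(proj(fr,q,fi))
A=cv2.resize(a['img'][150:250,220:360],None,fx=4,fy=4,interpolation=cv2.INTER_CUBIC)
B=cv2.resize(b['img'][140:240,240:340],None,fx=4,fy=4,interpolation=cv2.INTER_CUBIC)
cv2.imwrite('pics/c4.png',np.vstack([np.hstack([A[:, :400],B])])[:, :800])
E
```

```text
[ 0.4621 -0.0291  0.1437] [-0.0006 -0.0022  1.      0.0001] 4.0 [-0.1571  0.5308 -1.0618]
[320.1902 299.7842]
[320.0002 225.6749]
[218.9449 231.4267]
[255.8373 172.318 ]
[259.3962 195.7962]
[283.4541 214.2671]
```

View pics/c4.png

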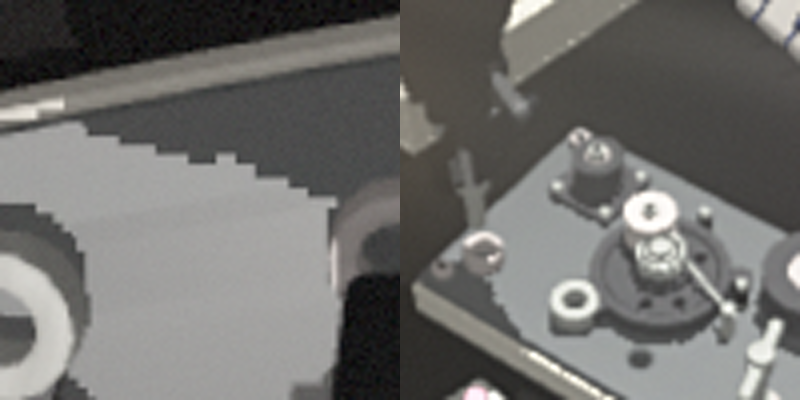

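The pin is lifted clear, with its tip at about (259,197) in the scene view as predicted, and the eye is free. I'll move over the eye.

>>> move_arm([
  [-0.2, -1.2, 0, 0, 0, 0, -1],
  [-0.25, -1.6, 0, 0, 0, 0, -1],
  [-0.25, -1.6, 0, 0, 0, 0, -1],
  [-0.25, -1.6, 0, 0, 0, 0, -1],
  [-0.2, -1.2, 0.4, 0, 0, 0, -1],
  [0, -0.45, 0.4, 0, 0, 0, -1],
  [0, 0, 0, 0, 0, 0, -1],
  [0, 0, 0, 0, 0, 0, -1],
])

```text
time: 4.67
tool_pos: [0.4737, -0.1055, 0.1352]
tool_rot: [-0.001, -0.002, 1.0, 0.001]
contact_force: [-0.4, -0.0, -0.3]
gripper_width: 0.159
grasp_force: 58.9
```

```bash
python3 - <<'E'
from h import *
np.set_printoptions(precision=4,suppress=True)
a=grab('wrist','w3');b=grab('scene','sc3');c=grab('top','t3')
P=[]
s=manip.state()
print(s['tool_pos'],s['tool_rot'],s['time'],s['contact_force'])
x,y,z=s['tool_pos']
for fr,fi in((a,True),(b,False),(c,False)):
  for q in[(x,y,z+.018),(x,y,z-.069),(.4742,-.106,.058)]: print(proj(fr,q,fi))
A=cv2.resize(a['img'][165:265,270:370],None,fx=4,fy=4,interpolation=cv2.INTER_CUBIC)
B=cv2.resize(b['img'][170:245,246:321],None,fx=400/75,fy=400/75,interpolation=cv2.INTER_CUBIC)
cv2.imwrite('pics/c5.png',np.hstack([A,B]))
E
```

```text
[ 0.4742 -0.1051  0.1362] [-0.0001 -0.0026  1.      0.0001] 4.8167 [ 0.0273  0.6905 -1.4679]
[320.782  305.2016]
[320.1779 227.8747]
[318.8265 222.9806]
[280.7188 188.4153]
[282.7809 211.9331]
[283.217  214.4396]
[326.042  232.8643]
[326.7173 235.798 ]
[327.1654 236.081 ]
```

View pics/c5.png

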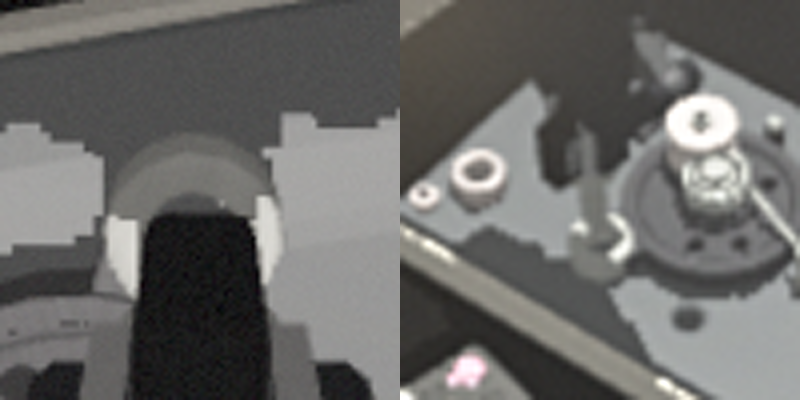

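Wrist view: the eye centre is at column ≈318 and the pin at ≈319.5, about 1 mm off. The scene view shows the tip right over the bore at (600,232) in the crop. I'll nudge it and go down.

>>> move_arm([
  [0, -0.1, 0, 0, 0, 0, -1],
  [0, 0, 0.4, 0, 0, 0, -1],
  [0, 0, 0.4, 0, 0, 0, -1],
  [0, 0, 0.4, 0, 0, 0, -1],
  [0, 0, 0.1, 0, 0, 0, -1],
  [0, 0, 0, 0, 0, 0, -1],
  [0, 0, 0, 0, 0, 0, -1],
])

```text
time: 5.4
tool_pos: [0.4742, -0.1066, 0.1231]
tool_rot: [-0.0, -0.002, 1.0, 0.0]
contact_force: [-0.1, -0.2, -0.3]
gripper_width: 0.156
grasp_force: 58.9
```

>>> move_arm([
  [0, 0, 0.3, 0, 0, 0, -1],
  [0, 0, 0.3, 0, 0, 0, -1],
  [0, 0, 0.3, 0, 0, 0, -1],
  [0, 0, 0, 0, 0, 0, -1],
  [0, 0, 0, 0, 0, 0, -1],
])

```text
time: 5.82
tool_pos: [0.4741, -0.1066, 0.1139]
tool_rot: [-0.0, -0.002, 1.0, 0.0]
contact_force: [0.1, -0.2, -0.7]
gripper_width: 0.153
grasp_force: 58.9
```

>>> move_arm([
  [0.13, -0.5, 0, 0, 0, 0, -1],
  [0.13, -0.5, 0, 0, 0, 0, -1],
  [0.05, -0.52, 0, 0, 0, 0, -1],
  [0.04, -0.52, 0, 0, 0, 0, -1],
  [-0.04, -0.52, 0, 0, 0, 0, -1],
  [-0.05, -0.52, 0, 0, 0, 0, -1],
  [-0.13, -0.5, 0, 0, 0, 0, -1],
  [-0.14, -0.5, 0, 0, 0, 0, -1],
  [-0.12, -0.3, 0, 0, 0, 0, -1],
  [-0.13, -0.28, 0, 0, 0, 0, -1],
  [0, 0, 0, 0, 0, 0, -1],
  [0, 0, 0, 0, 0, 0, -1],
])

```text
time: 6.82
tool_pos: [0.4771, -0.1512, 0.1141]
tool_rot: [-0.0, -0.002, 1.0, 0.003]
contact_force: [0.4, 8.8, 0.8]
gripper_width: 0.152
grasp_force: 59.2
```

>>> move_arm([
  [-0.15, -0.25, 0, 0, 0, 0, -1],
  [-0.15, -0.25, 0, 0, 0, 0, -1],
  [0, 0, 0, 0, 0, 0, -1],
  [0, 0, 0, 0, 0, 0, -1],
])

```text
time: 7.15
tool_pos: [0.4799, -0.156, 0.1141]
tool_rot: [-0.001, -0.002, 1.0, 0.003]
contact_force: [0.2, 8.0, 1.2]
gripper_width: 0.157
grasp_force: 59.2
```

>>> move_arm([
  [-0.05, -0.2, 0, 0, 0, 0, -1],
  [0, 0, 0, 0, 0, 0, -1],
  [-0.05, -0.15, 0, 0, 0, 0, -1],
  [0, 0, 0, 0, 0, 0, -1],
  [0, 0, 0, 0, 0, 0, -1],
])

```text
time: 7.57
tool_pos: [0.4806, -0.1592, 0.1138]
tool_rot: [-0.001, -0.002, 1.0, 0.004]
contact_force: [0.3, 9.5, -0.2]
gripper_width: 0.153
grasp_force: 59.2
```

>>> move_arm([
  [-0.05, -0.1, 0, 0, 0, 0, -1],
  [0, 0, 0, 0, 0, 0, -1],
  [-0.05, -0.1, 0, 0, 0, 0, -1],
  [0, 0, 0, 0, 0, 0, -1],
  [0, 0, 0, 0, 0, 0, -1],
])

```text
time: 7.98
tool_pos: [0.4816, -0.1611, 0.1137]
tool_rot: [-0.001, -0.002, 1.0, 0.004]
contact_force: [0.0, 8.5, 1.3]
gripper_width: 0.155
grasp_force: 59.1
```

>>> move_arm([
  [-0.05, -0.1, 0, 0, 0, 0, -1],
  [0, 0, 0, 0, 0, 0, -1],
  [-0.05, -0.1, 0, 0, 0, 0, -1],
  [0, 0, 0, 0, 0, 0, -1],
  [0, 0, 0, 0, 0, 0, -1],
])

```text
time: 8.4
tool_pos: [0.482, -0.1618, 0.1137]
tool_rot: [-0.002, -0.002, 1.0, 0.005]
contact_force: [-2.7, 13.6, 4.4]
gripper_width: 0.156
grasp_force: 59.8
```

```bash
python3 - <<'E'
from h import *
np.set_printoptions(precision=4,suppress=True)
a=grab('wrist','w4');b=grab('scene','sc4')
s=manip.state()
print(s['tool_pos'],s['tool_rot'],s['time'],s['contact_force'],s['ft_torque'])
x,y,z=s['tool_pos']
for q in[(x,y,z+.018),(x,y,z-.069),(.4795,-.1586,.058),(.4803,-.1597,.04)]: print(((proj(b,q)-[262,180]+.5)*400/75-.5),(proj(a,q,True)-[270,165]+.5)*4-.5)
A=cv2.resize(a['img'][165:265,270:370],None,fx=4,fy=4,interpolation=cv2.INTER_CUBIC)
B=cv2.resize(b['img'][180:255,262:337],None,fx=400/75,fy=400/75,interpolation=cv2.INTER_CUBIC)
cv2.imwrite('pics/c6.png',np.hstack([A,B]))
E
```

```text
[ 0.482  -0.1618  0.1137] [-0.0018 -0.002   1.      0.0054] 8.5 [-1.5559 13.3336  4.4255] [2.856  0.5035 0.0879]
[204.5632 141.1171] [202.5886 552.1505]
[208.7188 261.0009] [195.859  248.2917]
[199.3594 242.7635] [217.2239 264.0596]
[203.1329 266.4436] [208.1642 228.8591]
```

View pics/c6.png

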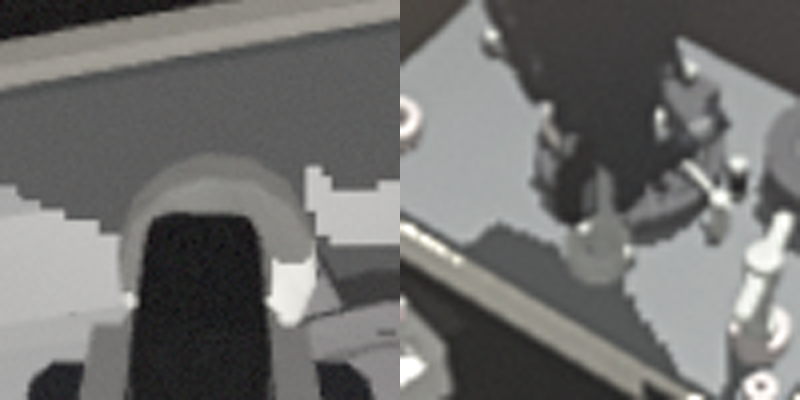

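Side force rose to 13.6 N with the eye at its expected end-stop place: wrist-crop centre 219, predicted 217. I'll press down now.

>>> move_arm([
  [0, 0, 0.2, 0, 0, 0, -1],
  [0, 0, 0.2, 0, 0, 0, -1],
  [0, 0, 0.2, 0, 0, 0, -1],
  [0, 0, 0.2, 0, 0, 0, -1],
  [0, 0, 0, 0, 0, 0, -1],
  [0, 0, 0, 0, 0, 0, -1],
])

```text
time: 9.0
tool_pos: [0.4809, -0.1623, 0.1054]
tool_rot: [-0.003, -0.002, 1.0, 0.005]
contact_force: [-5.4, 13.1, 5.3]
gripper_width: 0.154
grasp_force: 60.2
```

>>> move_arm([
  [0, 0, 0.2, 0, 0, 0, -1],
  [0, 0, 0.2, 0, 0, 0, -1],
  [0, 0, 0.2, 0, 0, 0, -1],
  [0, 0, 0, 0, 0, 0, -1],
  [0, 0, 0, 0, 0, 0, -1],
])

```text
time: 9.42
tool_pos: [0.4813, -0.1619, 0.0998]
tool_rot: [-0.003, -0.002, 1.0, 0.005]
contact_force: [-5.2, 13.9, 7.5]
gripper_width: 0.153
grasp_force: 60.3
```

Going in freely. I'll keep going to home, where the TCP should be at about 0.087.

>>> move_arm([
  [0, 0, 0.2, 0, 0, 0, -1],
  [0, 0, 0.2, 0, 0, 0, -1],
  [0, 0, 0.2, 0, 0, 0, -1],
  [0, 0, 0.2, 0, 0, 0, -1],
  [0, 0, 0.2, 0, 0, 0, -1],
  [0, 0, 0, 0, 0, 0, -1],
  [0, 0, 0, 0, 0, 0, -1],
])

```text
time: 10.0
tool_pos: [0.4813, -0.1617, 0.0897]
tool_rot: [-0.003, -0.002, 1.0, 0.005]
contact_force: [-5.6, 14.0, 7.2]
gripper_width: 0.153
grasp_force: 60.4
```

>>> move_arm([
  [0, 0, 0.15, 0, 0, 0, -1],
  [0, 0, 0.15, 0, 0, 0, -1],
  [0, 0, 0.1, 0, 0, 0, -1],
  [0, 0, 0, 0, 0, 0, -1],
  [0, 0, 0, 0, 0, 0, -1],
])

```text
time: 10.42
tool_pos: [0.4814, -0.1617, 0.0871]
tool_rot: [-0.003, -0.002, 1.0, 0.006]
contact_force: [-10.2, 16.2, 15.4]
gripper_width: 0.155
grasp_force: 61.5
```

Home: z stopped at 0.0871 with the axial force doubled. I'll ease the side load and let go.

>>> move_arm([
  [0.05, 0.1, -0.1, 0, 0, 0, -1],
  [0, 0, 0, 0, 0, 0, -0.2],
  [0, 0, 0, 0, 0, 0, -0.2],
  [0, 0, 0, 0, 0, 0, -0.2],
  [0, 0, 0, 0, 0, 0, -0.2],
  [0, 0, -0.5, 0, 0, 0, -0.2],
  [0, 0, -1, 0, 0, 0, -0.2],
  [0, 0, -2, 0, 0, 0, -0.2],
  [0, 0, -3, 0, 0, 0, -0.2],
  [0, 0, -4, 0, 0, 0, -0.2],
  [1.5, 0, -4, 0, 0, 0, -0.2],
  [0, 0, 0, 0, 0, 0, -0.2],
  [0, 0, 0, 0, 0, 0, -0.2],
])

```text
time: 11.5
tool_pos: [0.4696, -0.1659, 0.2364]
tool_rot: [0.004, -0.002, 1.0, -0.002]
contact_force: [-0.5, 0.4, -0.2]
gripper_width: 0.394
grasp_force: 0.0
```

```bash
python3 - <<'E'
from h import *
np.set_printoptions(precision=4,suppress=True)
a=grab('wrist','w5');b=grab('scene','sc5')
s=manip.state()
print(s['tool_pos'],s['time'],s['contact_force'])
for q in[(.4805,-.1595,.103),(.4805,-.1595,.067),(.4795,-.1586,.058)]: print(((proj(b,q)-[262,180]+.5)*400/75-.5),(proj(a,q,True)-[260,140]+.5)*4-.5)
A=cv2.resize(a['img'][140:240,260:360],None,fx=4,fy=4,interpolation=cv2.INTER_CUBIC)
B=cv2.resize(b['img'][180:255,262:337],None,fx=400/75,fy=400/75,interpolation=cv2.INTER_CUBIC)
cv2.imwrite('pics/c7.png',np.hstack([A,B]))
E
```

```text
[ 0.4679 -0.1648  0.2315] 11.6 [ 1.1882 -0.1453  0.1938]
[199.9293 181.4506] [272.0077 281.5097]
[201.8099 230.7684] [269.029  234.4151]
[199.3594 242.7635] [271.9769 220.4762]
```

View pics/c7.png

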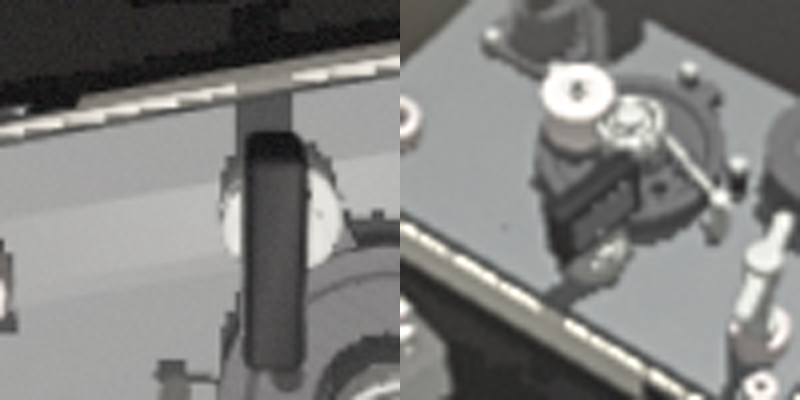

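The pin stands upright with its handle at the predicted home height, scene crop (597,205). The eye is held at the stop and the spanner is untouched.

```bash
python3 -c "
from plant import manip
print(manip.job_done())"
```

```text
the job is handed in; nothing more can be done
None
```

The locking pin is pressed home through the wheel's eye into the lock hole and holds the wheel at its end stop. The arm is clear and the job is handed in at about 11.6 s; the hand-in returned no verdict.

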